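# Slide a cap carrier under the drag spring of its jig

## Task

Load the white cap carrier into the blue jig: with the fingertips press its orange thumb deck down firmly and, still pressing, push it along under the bridge and the drag spring until its nose is fully home against the end stop. Then let go and take the hand away; the spring keeps the carrier there. Do not ram, pinch or lift the carrier, and leave the other things on the bench where they stand.

Things in the scene. Friction and masses are not known exactly. Their poses are not given: they have to be found in the camera images.
- slide_jig: Fixed blue feeding jig on the bench, 255 x 95 mm, 60 mm high. Origin: under its base plate, at bench level, on the centre line. x is the feed direction (towards the end stop), z up; base from x = -150 to +105 mm. Two side rails along x guide the carrier: inner faces y = +-29.5 mm, outer +-37.5 mm, top z = 34 mm. Carrier home against the stop: its origin at x = 25 mm, y = 0.
- bridge_lip (a point): Middle of the lower front edge of the jig's blue bridge bar (jig x = 40, y = 0, z = 39 mm), where the carrier's nose knocks if it is not pressed down; axes as the jig's. The bar is 16 mm wide along x, its top at z = 60 mm; with its posts it reaches to y = +-47.5 mm.
- end_stop (a point): Middle of the end stop's face on the feed side (jig x = 95, y = 0, z = 36 mm), where the carrier's nose ends; axes as the jig's. The stop is 10 mm thick, its top at z = 46 mm.
- bed (a joint): How far the jig's sprung bed plate is pressed down, in m: 0 up (bed top at jig z = 30 mm), 0.009 bottomed. It sinks level wherever the carrier is pressed and springs back. It takes 6 N to start (the carrier's own 1.4 to 2.8 N help), then 1.2 N per mm: 12 N for 5 mm, 14 N for 7 mm, 17 N at the bottom. The carrier clears the bridge from 0.005 on; 0.007 is a good depth.
- leaf (a joint): Angle in rad of the drag spring: a brass-coloured leaf 44 mm wide behind the bridge that slopes down along the feed to a rolled toe at jig x = 85 mm. 0: hanging free, toe's underside at jig z = 34 mm. The carrier passing below lifts it (about 0.1 to 0.2); it then pushes down with 2 to 4 N and drags with about 1 N.
- carrier: Loose white cap carrier, 140 x 56 x 14 mm, about 0.2 kg, lying on the bed between the rails; two black caps are sunk in its front half, just below its flat top. Origin: centre of its underside; x towards the nose (x = +70 mm), as the jig's x within 0.06 rad. At the start the nose is 10 to 45 mm before the bridge and the top 44 mm over the bench. It slides easily (friction about 0.2).
- thumb_deck (a point): Point to press on: on top of the carrier's flat orange thumb deck, 42 mm behind the carrier's centre, mid width, 14 mm above its underside; axes as the carrier's. The deck spans carrier x = -70 to -20 mm; ahead of it (x = -20 to -12 mm) an orange lip stands 12 mm above the deck for a finger on the deck to push against. At home this point is 57 mm and the lip 27 mm short of the bridge bar.
- white_jar: Bystander; not part of the job. White ink pot, 54 mm diameter, 55 mm high, loose; origin under its centre.
- blue_pot: Bystander; not part of the job. Small blue pot with red band and screw lid, 38 mm diameter, 66 mm high, loose; origin under its centre.
- masking_tape: Bystander; not part of the job. Beige roll of masking tape lying flat, 70 mm diameter, 25 mm high, loose; origin under its centre.
- red_marker: Bystander; not part of the job. White marker with red cap, 128 mm long along its y, 13 mm thick, lying loose; origin under its centre.
- loose_cap_1: Bystander; not part of the job. Black cap, 24 mm diameter, 9 mm high, loose on the bench; origin under its centre.
- loose_cap_2: Bystander; not part of the job. The other loose black cap, the same size; origin under its centre.

How it is judged:
On the way, in this order (a step that is already met when the one before it is completed fails the run):
1. the carrier is pressed down by the fingers while its nose is still before the bridge (value of joint bed above 0.003 m and x of carrier in the frame of slide_jig below -0.026 m and contact force between the fingers and carrier above 4 N), for 0.1 s.
2. still pressed by the fingers, the carrier slides under the drag spring and lifts it (x of carrier in the frame of slide_jig above 0 m and value of joint leaf above 0.05 rad and contact force between the fingers and carrier above 3 N), for 0.1 s.
At the end, for the whole second after the job is handed in: The carrier lies at rest and level in the jig, its nose within 4 mm of the end stop, held down under the bridge (at least 2 mm below its free height) with the drag spring lifted onto it (more than 0.08 rad); the robot is clear; the other things are within 20 mm of where they stood (x of carrier in the frame of slide_jig above 0.021 m and z of carrier in the frame of slide_jig below 0.028 m and angle between carrier's own z axis and vertical below 0.06 rad and value of joint leaf above 0.08 rad and linear speed of carrier below 0.01 m/s and distance of each of white_jar, blue_pot, masking_tape, red_marker, loose_cap_1, loose_cap_2 from where it was at the start of the episode below 0.02 m); the robot touches nothing.
It fails at once if the carrier is lifted off the bed (more than 8 mm above its place) or tipped (z of carrier in the frame of slide_jig above 0.038 m or angle between carrier's own z axis and vertical above 0.25 rad).
It fails at once if the carrier is rammed: forced against the bridge, stop or bed with more than 60 N (contact force between carrier and slide_jig above 60 N).
It fails at once if another thing on the bench is disturbed (moved more than 30 mm) (distance of any of white_jar, blue_pot, masking_tape, red_marker, loose_cap_1, loose_cap_2 from where it was at the start of the episode above 0.03 m).
It also fails if it takes over 45 s, if anything falls off the work surface, if the arm or the gripper's body presses on something with over 40 N, if the wrist force passes 120 N, or if a joint passes its speed limit or range.

## Robot

A 6-joint arm with a two-finger parallel gripper is mounted at the origin on a cart in front of the work surface, level with it; the furniture and walls round the work are solid. World frame = base frame: x ahead of the robot, y to its left, z up, the work surface at z = 0. Lengths are in m, angles in rad, forces in N, time in s.
With the tool pointing down it reaches from about 0.25 to 0.725 m from the base axis. Payload 4 kg.
Tool frame: the origin (TCP) lies on the centre line of the jaws, within the pads' length; the fingertips stand 17 mm ahead of it and the grasp point (between the pads) lies 2 mm behind it; z points along the fingers, y is the line along which they close (so a half turn about z gives the same grasp; the last joint's range is limited). The gripper opens to 85 mm and grips with 20 to 120 N. Pads are 22 mm wide; open, the fingers measure 114 mm over their backs; the gripper's body (76 mm by 85 mm) begins 54 mm behind the grasp point. The pads swing forward as they close: fully open they stand 13 mm farther back than shut.
Start: joints at [-1.277, 0.241, 0.005, 1.335, 0, 1.571], TCP at [0.145, -0.479, 0.248] pointing down, gripper open.
Joint ranges: [-2.72, 2.72], [-1.05, 1.87], [-1.09, 1.28], [-1.99, 2.15], [-1.42, 1.44], [-3.14, 3.14]. Speed limits (rad/s): [2.79, 2.79, 3.14, 3.14, 3.14, 3.14].

## Interface

Orientations are given as a unit quaternion [x, y, z, w].
In Python, from workcell import get_obs, imaging, order gives the robot as it stands.
- The arm moves only by the tool apply_moves, never from a script. Its argument "targets" is a list that holds one entry, the list of rows, each a list of 5 numbers: the shift along the world's x, y, z in units of 40 mm (1.0 is 40 mm), then the turn about the world's z in degrees, then the gripper command: -1 is shut, 1 is fully open, values between are in proportion. In form: [[[dx, dy, dz, turn, fingers], ...]]. A call has 1 to 8 rows; each row shifts and turns the commanded pose from where the row before left it; what a row does not reach is not made up. A row lasts 1/12 s, in which the tool goes at most 41.7 mm and 7.16 degrees, less where a joint would pass 70% of its speed; a pose out of reach is approached as far as the arm can. A call is refused whole if a number of a shift passes 1 or a number of a turn 7.16, either way. A call with a gripper value outside its range is refused whole. The fingers move at their own pace and stop on an object; the grip force is fixed at half the most. Time passes only in rows, so rows that do not move let the fingers close. It gives the time, the measured TCP pose, the force, the opening and the grip force at its end, in the units of the state.
- get_obs(): the state, without advancing time (a new reading comes with each control period).
- imaging.camera(name): name is "side" or "top" or "wrist"; returns (picture, depth): 480x640x3 uint8, blue, green, red; 480x640 float32, m along the optical axis (not along the pixel's ray), 0 where there is no reading.
- imaging.get_calibration(name): a dict with "camera_matrix" (3x3 intrinsics, pixels), "eye" and "rotation" of the camera in the world; the wrist camera has in their place "hand_eye" (4x4, takes a point from camera to tool coordinates, whose origin is the TCP and whose axes are the flange's). Camera axes: x right, y down, z forward; pixel columns grow to the right and rows downward; lengths in m; the calibration is good to about 2 mm. The wrist camera is an equidistant fisheye: a pixel r from the principal point sees the ray r / f radians off the axis. A picture is of the moment at which its call begins: read the wrist's pose just before it. get_calibration takes no time and is no camera call.
- order.job_done(): hands the job in; it is judged then, once.
The state is a dict: "clock": time; "joint_pos": joint angles; "joint_vel": joint speeds; "tau": joint torques, N m; "eef_pos": TCP position; "tool_rot": TCP orientation; "ft_force": force on the tool from outside, world axes, zero at the start; "ft_torque": the same for the moment, N m; "grip_width": finger opening in m; "grasp_force": force on a finger pad.
Only numpy, scipy, OpenCV 4.12 (cv2) and the standard library are available. Lean on these libraries where they do the work, as an engineer would, in place of code of your own. Each camera call takes 0.05 s, during which the arm holds its last target. There are 200 camera calls.

## Working session

There is one attempt and no reset: what is moved stays moved. The work goes in short steps, Python scripts to look and compute and a tool call to move; the robot and the scene stay as the last step left them, time stands still between calls to the robot, and variables do not carry over. Pictures are saved under pics/ and viewed, at most 10 in all, crops included, and the job is handed in when it is done.

Besides the shell and the picture viewer there is one more tool, called as name([rows], argument=value, ...), one row to a line, values as JSON. apply_moves: Moves the arm, as the interface text tells. Its arguments: {"type":"object","properties":{"targets":{"type":"array","items":{"type":"array","items":{"type":"array","items":{"type":"number"}}}}},"required":["targets"]}

```bash
mkdir -p pics; cat > h.py <<'E'
import numpy as np, cv2
from workcell import get_obs, imaging, order
def cloud(n):
    im,d=imaging.camera(n); c=imaging.get_calibration(n); K=np.array(c["camera_matrix"]); 
    v,u=np.mgrid[:480,:640]
    p=np.stack([(u-K[0,2])/K[0,0]*d,(v-K[1,2])/K[1,1]*d,d],-1)
    return im,d,p@np.array(c["rotation"]).T+np.array(c["eye"])
E
python3 - <<'E'
from h import *
print(get_obs())
for n in("top","side"):
    im,d,P=cloud(n); cv2.imwrite(f"pics/{n}.png",im); np.savez(f"{n}.npz",im=im,d=d,P=P)
    c=imaging.get_calibration(n);print(n,c["eye"],c["rotation"])
    h=cv2.cvtColor(im,cv2.COLOR_BGR2HSV)
    for nm,lo,hi in(("orange",(5,120,90),(22,255,255)),("blue",(95,110,40),(130,255,255))):
        m=cv2.inRange(h,lo,hi)
        k,l,s,ce=cv2.connectedComponentsWithStats(m)
        for i in range(1,k):
            if s[i,4]>60:
                q=P[(l==i)&(d>0)]; print(nm,s[i],np.median(q,0).round(4) if len(q) else 0)
E
```

```text
{'clock': 0.0, 'joint_pos': array([-1.27699542e+00,  2.41431853e-01,  3.70225051e-03,  1.33517887e+00,
       -7.07350770e-06,  1.57080470e+00]), 'joint_vel': array([-0.0007455 , -0.00129057, -0.00108194,  0.00165037, -0.00137607,
        0.00028685]), 'tau': array([-9.18665319e-04, -3.72314715e+01,  2.52410012e+01,  1.69454858e-02,
       -1.86631638e-05,  1.68022490e-05]), 'eef_pos': array([ 0.14462079, -0.47800236,  0.2473951 ]), 'tool_rot': array([ 9.89229579e-01,  1.46368459e-01, -1.58083390e-04, -1.04418111e-03]), 'ft_force': array([-0.80529625,  0.24250163, -0.47399804]), 'ft_torque': array([-0.01066376, -0.00876548,  0.00750791]), 'grasp_force': 0.0, 'grip_width': 0.08495118014354051}Traceback (most recent call last):
  File "<stdin>", line 4, in <module>
  File "h.py", line 7, in cloud
    return im,d,p@np.array(c["rotation"]).T+np.array(c["eye"])
                ~^~~~~~~~~~~~~~~~~~~~~~~~~~
ValueError: matmul: Input operand 1 has a mismatch in its core dimension 0, with gufunc signature (n?,k),(k,m?)->(n?,m?) (size 4 is different from 3)
```

Rotation is a quaternion.

```bash
sed -i 's/p@np.array(c\["rotation"\]).T/p@R.from_quat(c["rotation"]).as_matrix().T/; 1a from scipy.spatial.transform import Rotation as R' h.py
python3 - <<'E'
from h import *
for n in("top","side"):
    im,d,P=cloud(n); cv2.imwrite(f"pics/{n}.png",im); np.savez(f"{n}.npz",im=im,d=d,P=P)
    c=imaging.get_calibration(n);print(n,c["eye"],c["rotation"])
    h=cv2.cvtColor(im,cv2.COLOR_BGR2HSV)
    for nm,lo,hi in(("orange",(5,120,90),(22,255,255)),("blue",(95,110,40),(130,255,255))):
        m=cv2.inRange(h,lo,hi)
        k,l,s,ce=cv2.connectedComponentsWithStats(m)
        for i in range(1,k):
            if s[i,4]>60:
                q=P[(l==i)&(d>0)]; print(nm,s[i],np.median(q,0).round(4) if len(q) else 0)
E
```

```text
top [ 0.45357673 -0.26690599  0.90020748] [ 0.7207582  -0.68480755  0.07601374 -0.07594831]
orange [325 198  28  17 334] [ 0.7024 -0.2749  0.0391]
orange [302 295  35  11 174] [ 0.5436 -0.2518  0.0557]
orange [299 303  34  32 654] [ 0.5163 -0.2475  0.0446]
orange [ 283  377   58  103 1619] [ 0.3575 -0.2519  0.0806]
orange [506 410  26  25 196] [ 0.3845 -0.5381  0.1176]
orange [504 457  21  23 277] [ 0.3153 -0.5426  0.081 ]
orange [ 11 464   9  16  85] [ 0.0873  0.6124 -0.781 ]
blue [ 285  199   82  150 1761] [ 0.6326 -0.2818  0.0108]
blue [421 222  30  29 592] [ 0.6548 -0.431   0.0654]
blue [ 382  323  136   79 2591] [ 0.4414 -0.4558  0.0248]
blue [294 338  36   9  62] [ 0.4805 -0.2419  0.0103]
blue [ 523  385   91   57 2073] [ 0.3927 -0.6205  0.0366]
blue [525 446  33  34 671] [ 0.3108 -0.6043  0.0206]
side [0.60119104 0.44562063 0.51986283] [-0.02433205  0.88060207 -0.47253643  0.02563729]
orange [530 153  80  15 570] [ 0.238  -0.5068  0.0769]
orange [ 486  173  137   93 2918] [ 0.3067 -0.2417  0.0789]
orange [395 239   9  27 139] [ 0.546  -0.2404  0.0542]
orange [403 247  31  20 436] [ 0.518  -0.245   0.0434]
blue [384  53  11  10 102] [ 0.53   -1.208   0.0587]
blue [470  88  15  29 234] [ 0.388  -0.6171  0.1463]
blue [553  98  24   9 152] [ 0.0915 -1.0019  0.0039]
blue [430 139  24  63 880] [ 0.4795 -0.3821  0.1187]
blue [317 178  20  42 737] [ 0.6589 -0.4187  0.0433]
blue [623 179  17  16 184] [ 0.1157 -0.5191  0.0154]
blue [410 212  17  15 101] [ 0.5112 -0.3944  0.0184]
blue [445 216  13  10  81] [ 0.4523 -0.3865  0.0195]
blue [ 268  222  173   81 1705] [ 0.6419 -0.2186  0.0085]
blue [616 249  24  23 301] [ 0.202  -0.2829  0.0167]
blue [169 366  23  23 157] [0.7962 0.0136 0.0569]
```

View pics/top.png

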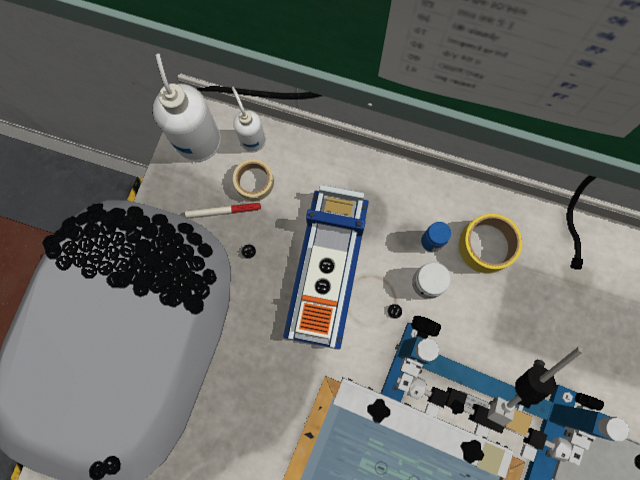

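View pics/side.png

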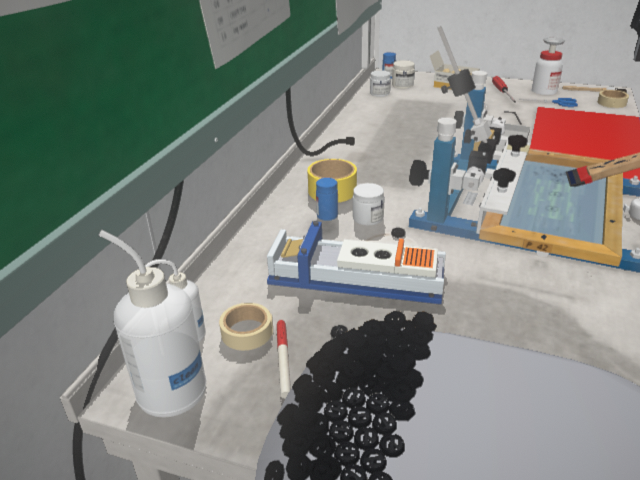

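The top view shows the jig running from (313,345) at the feed end to (340,190) at the stop, with the orange deck at (317,318), the lip at (319,300) and the bridge at about (337,215). The side view shows the same layout, with clear space above the deck. Next I work out the jig axis and positions.

```bash
python3 - <<'E'
from h import *
D=np.load("top.npz"); im,d,P=D["im"],D["d"],D["P"]
h=cv2.cvtColor(im,cv2.COLOR_BGR2HSV)
roi=np.zeros(d.shape,bool); roi[185:352,280:372]=1
bl=cv2.inRange(h,(95,110,40),(130,255,255))>0
org=cv2.inRange(h,(5,120,90),(22,255,255))>0
def rect(m,n):
    q=P[m&(d>0)]; r=cv2.minAreaRect(q[:,:2].astype(np.float32)*1000)
    print(n,len(q),"z",np.median(q[:,2]).round(4),r, "mean",q.mean(0).round(4))
Z=P[...,2]
rect(roi&bl&(Z<.015),"base")
rect(roi&bl&(Z>.05)&(Z<.07),"bridge top")
rect(roi&org&(Z>.05)&(P[...,0]<.6),"lip")
rect(roi&org&(Z>.038)&(Z<.048)&(P[...,0]<.6),"deck")
rect(roi&(Z>.040)&(Z<.048)&(P[...,0]<.62)&(P[...,0]>.45),"carrier")
rect(roi&(Z>.003)&(Z<.07),"all")
rect(roi&(h[...,1]<60)&(Z>.030)&(Z<.038),"rails")
E
```

```text
base 1345 z 0.0099 ((604.257568359375, -260.64404296875), (94.46439361572266, 252.99032592773438), 81.62478637695312) mean [ 0.5857 -0.2616  0.0099]
bridge top 536 z 0.0599 ((674.3750610351562, -271.25738525390625), (93.9595718383789, 18.273395538330078), 81.78598022460938) mean [ 0.6734 -0.2709  0.0597]
lip 172 z 0.0557 ((543.6485595703125, -251.8607635498047), (54.958984375, 7.656351566314697), 81.97393798828125) mean [ 0.5437 -0.2517  0.0556]
deck 640 z 0.0446 ((516.3533325195312, -247.73825073242188), (45.770633697509766, 41.062171936035156), 81.51102447509766) mean [ 0.5162 -0.2474  0.0445]
carrier 2575 z 0.044 ((557.0370483398438, -253.63565063476562), (56.03610610961914, 135.24969482421875), 81.60028839111328) mean [ 0.5535 -0.2534  0.044 ]
all 9084 z 0.0364 ((608.2911376953125, -256.705322265625), (280.854736328125, 156.8022003173828), 2.0083236694335938) mean [ 0.6007 -0.2612  0.0346]
rails 1991 z 0.0332 ((600.0816040039062, -260.0063171386719), (74.85017395019531, 246.33859252929688), 81.62681579589844) mean [ 0.602  -0.2603  0.0332]
```

apply_moves([
  [[0.6,0.36,0,-1.6,-1],[0.6,0.36,0,-1.6,-1],[0.6,0.36,0,-1.6,-1],[0.6,0.36,0,-1.6,-1],[0.6,0.36,0,-1.6,-1],[0.6,0.36,0,-1.6,-1],[0.6,0.36,0,-1.6,-1],[0.6,0.36,0,-1.6,-1]],
])

```text
clock: 0.82
eef_pos: [0.3377, -0.3624, 0.248]
tool_rot: [0.999, 0.034, -0.0, -0.0]
ft_force: [0.2, -1.3, -0.1]
grip_width: -0.0
grasp_force: 0.0
```

apply_moves([
  [[0.6,0.36,0,-1.6,-1],[0.6,0.36,0,-1.6,-1],[0.6,0.36,0,-1.6,-1],[0.6,0.36,0,-1.6,-1],[0.6,0.36,0,-1.6,-1],[0.6,0.36,0,-1.6,-1],[0.6,0.36,0,-1.6,-1],[0,0,0,0,-1]],
])

```text
clock: 1.48
eef_pos: [0.5084, -0.2598, 0.2473]
tool_rot: [0.998, -0.06, 0.001, -0.001]
ft_force: [-0.6, -1.4, 0.4]
grip_width: 0.0001
grasp_force: 0.0
```

apply_moves([
  [[0.38,0.28,-0.6,-1.4,-1],[0,0,-0.8,0,-1],[0,0,-0.8,0,-1],[0,0,-0.8,0,-1],[0,0,-0.6,0,-1],[0,0,-0.5,0,-1],[0,0,-0.1,0,-1],[0,0,0,0,-1]],
])

```text
clock: 2.15
eef_pos: [0.5182, -0.2509, 0.0784]
tool_rot: [0.997, -0.075, -0.002, -0.001]
ft_force: [0.5, -0.5, 0.5]
grip_width: 0.0001
grasp_force: 0.0
```

```bash
python3 - <<'E'
from h import *
o=get_obs();print(o["eef_pos"],o["tool_rot"],o["ft_force"])
im,_,_=cloud("side"); cv2.imwrite("pics/s2.png",cv2.resize(im[150:320,250:500],None,fx=3,fy=3))
E
```

```text
[ 0.51821224 -0.25091476  0.07841924] [ 9.97196490e-01 -7.47894568e-02 -2.24284145e-03 -8.17291969e-04] [ 0.46468078 -0.48218951  0.46080045]
```

View pics/s2.png

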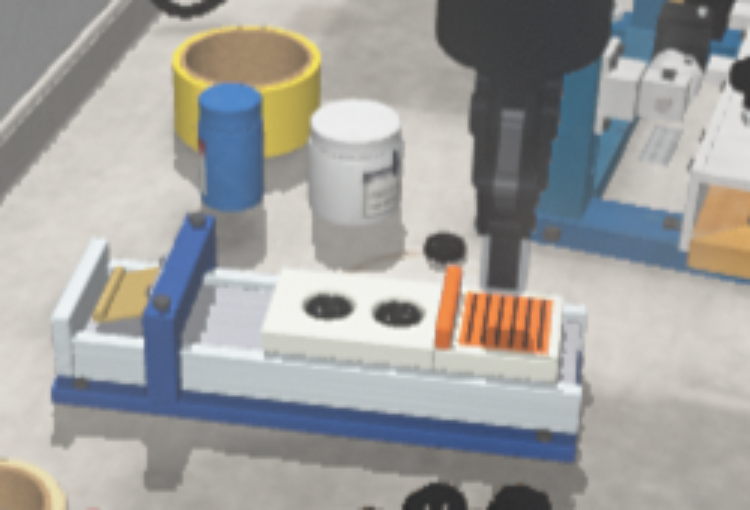

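The fingers hang above the deck behind the lip (crop pixel 505,285). I descend to contact.

apply_moves([
  [[0.05,0.07,-0.15,0,-1],[0,0,-0.15,0,-1],[0,0,-0.05,0,-1],[0,0,-0.05,0,-1],[0,0,-0.05,0,-1],[0,0,-0.05,0,-1],[0,0,0,0,-1]],
])

```text
clock: 2.78
eef_pos: [0.5222, -0.2487, 0.0604]
tool_rot: [0.997, -0.075, 0.0, 0.0]
ft_force: [-0.1, 0.2, 3.1]
grip_width: -0.0002
grasp_force: 1.3
```

Contact at TCP z of about 0.060. Now press about 7 mm.

apply_moves([
  [[0,0,-0.06,0,-1],[0,0,-0.06,0,-1],[0,0,-0.06,0,-1],[0,0,0,0,-1],[0,0,0,0,-1],[0,0,0,0,-1]],
])

```text
clock: 3.28
eef_pos: [0.5223, -0.2487, 0.0545]
tool_rot: [0.997, -0.075, 0.001, 0.0]
ft_force: [-3.0, 1.5, 9.1]
grip_width: 0.0
grasp_force: 4.8
```

apply_moves([
  [[0,0,-0.05,0,-1],[0,0,-0.03,0,-1],[0,0,0,0,-1],[0,0,0,0,-1],[0,0,0,0,-1]],
])

```text
clock: 3.7
eef_pos: [0.5223, -0.2488, 0.052]
tool_rot: [0.997, -0.075, 0.001, 0.0]
ft_force: [-3.8, 2.1, 12.3]
grip_width: -0.0002
grasp_force: 6.3
```

apply_moves([
  [[0.1,-0.015,0,0,-1],[0.1,-0.015,0,0,-1],[0.1,-0.015,0,0,-1],[0.1,-0.015,0,0,-1],[0.1,-0.015,0,0,-1],[0.1,-0.015,0,0,-1],[0,0,0,0,-1]],
])

```text
clock: 4.28
eef_pos: [0.5468, -0.2529, 0.0521]
tool_rot: [0.997, -0.075, 0.001, 0.001]
ft_force: [-3.0, 0.7, 11.9]
grip_width: -0.0001
grasp_force: 6.2
```

```bash
python3 - <<'E'
from h import *
o=get_obs();print(o["eef_pos"],o["tool_rot"],o["ft_force"])
im,_,_=cloud("side"); cv2.imwrite("pics/s3.png",cv2.resize(im[150:320,250:500],None,fx=3,fy=3))
E
```

```text
[ 0.54681962 -0.2529168   0.05212993] [ 9.97198072e-01 -7.47946775e-02  1.04172177e-03  8.22857323e-04] [-3.04349267  0.72845327 11.87380262]
```

View pics/s3.png

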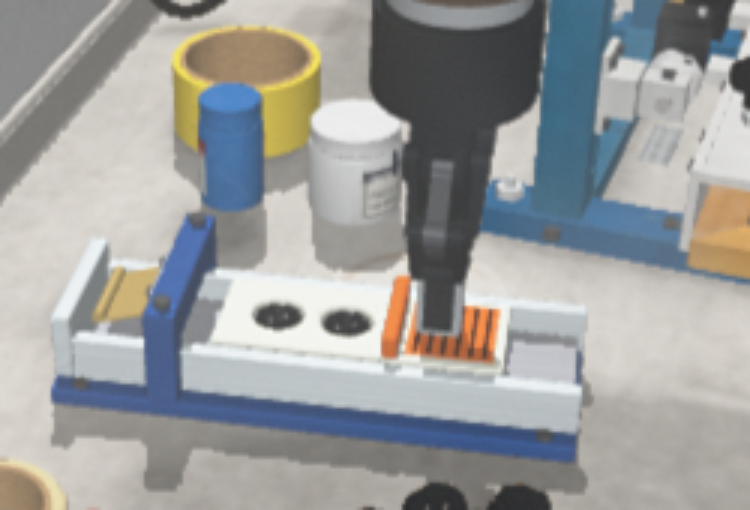

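The carrier is sunk and sliding with the fingers; its nose is at crop pixel (215,340), just before the bridge. I keep pushing.

apply_moves([
  [[0.08,-0.012,0,0,-1],[0.08,-0.012,0,0,-1],[0.08,-0.012,0,0,-1],[0.08,-0.012,0,0,-1],[0.08,-0.012,0,0,-1],[0.08,-0.012,0,0,-1],[0.08,-0.012,0,0,-1],[0,0,0,0,-1]],
])

```text
clock: 5.0
eef_pos: [0.5691, -0.2563, 0.0522]
tool_rot: [0.997, -0.075, 0.001, 0.001]
ft_force: [-4.1, 0.3, 12.3]
grip_width: -0.0001
grasp_force: 6.2
```

apply_moves([
  [[0.08,-0.012,0,0,-1],[0.08,-0.012,0,0,-1],[0.08,-0.012,0,0,-1],[0.08,-0.012,0,0,-1],[0.08,-0.012,0,0,-1],[0.08,-0.012,0,0,-1],[0.08,-0.012,0,0,-1],[0,0,0,0,-1]],
])

```text
clock: 5.67
eef_pos: [0.5915, -0.2596, 0.0523]
tool_rot: [0.997, -0.075, 0.001, 0.001]
ft_force: [-3.5, 1.5, 12.7]
grip_width: -0.0001
grasp_force: 6.1
```

```bash
cat > m.py <<'E'
from h import *
o=get_obs();print(o["eef_pos"],o["ft_force"])
e=np.array([.9895,-.145]); n=np.array([.145,.9895]); b=np.array([.6043,-.2606])
im,d,P=cloud("top"); h=cv2.cvtColor(im,cv2.COLOR_BGR2HSV)
m=(cv2.inRange(h,(5,120,90),(22,255,255))>0)&(d>0)&(P[...,2]>.025)&(P[...,2]<.07)
q=P[m]; x=(q[:,:2]-b)@e*1000-22.5; y=(q[:,:2]-b)@n*1000
k=(x<35)&(abs(y)<32); x=x[k]; y=y[k]
print("orange jig x ranges: max",np.percentile(x,[1,50,99]),"lip front edge=carrier-12 =>carrier x",np.percentile(x,99)+12,"rear=>",np.percentile(x,1)+66)
print(np.percentile(q[k][:,2],[5,50,95]))
E
python3 m.py
```

```text
[ 0.59151515 -0.25963687  0.05233907] [-3.50692333  1.4829394  12.69483632]Traceback (most recent call last):
  File "m.py", line 8, in <module>
    print("orange jig x ranges: max",np.percentile(x,[1,50,99]),"lip front edge=carrier-12 =>carrier x",np.percentile(x,99)+12,"rear=>",np.percentile(x,1)+66)
                                     ~~~~~~~~~~~~~^^^^^^^^^^^^^
    return _quantile_unchecked(
        a, q, axis, out, overwrite_input, method, keepdims, weights)
    return _ureduce(a,
                    func=_quantile_ureduce_func,
    ...<5 lines>...
                    overwrite_input=overwrite_input,
                    method=method)
    r = func(a, **kwargs)
    result = _quantile(arr,
                       quantiles=q,
    ...<2 lines>...
                       out=out,
                       weights=wgt)
    slices_having_nans = np.isnan(arr[-1, ...])
                                  ~~~^^^^^^^^^
IndexError: index -1 is out of bounds for axis 0 with size 0
```

apply_moves([
  [[0.08,-0.012,0,0,-1],[0.08,-0.012,0,0,-1],[0.08,-0.012,0,0,-1],[0.08,-0.012,0,0,-1],[0.06,-0.009,0,0,-1],[0,0,0,0,-1],[0,0,0,0,-1]],
])

```text
clock: 6.3
eef_pos: [0.6057, -0.2618, 0.0521]
tool_rot: [0.997, -0.075, 0.0, 0.001]
ft_force: [-5.1, 1.0, 12.4]
grip_width: -0.0
grasp_force: 5.9
```

```bash
python3 - <<'E'
from h import *
o=get_obs();print(o["eef_pos"],o["tool_rot"],o["ft_force"])
im,_,_=cloud("side"); cv2.imwrite("pics/s4.png",cv2.resize(im[150:320,250:500],None,fx=3,fy=3))
E
```

```text
[ 0.60572853 -0.26175457  0.05211416] [ 9.97188944e-01 -7.49246490e-02  2.24880227e-04  6.75698309e-04] [-5.14565407  1.01510665 12.42198037]
```

View pics/s4.png

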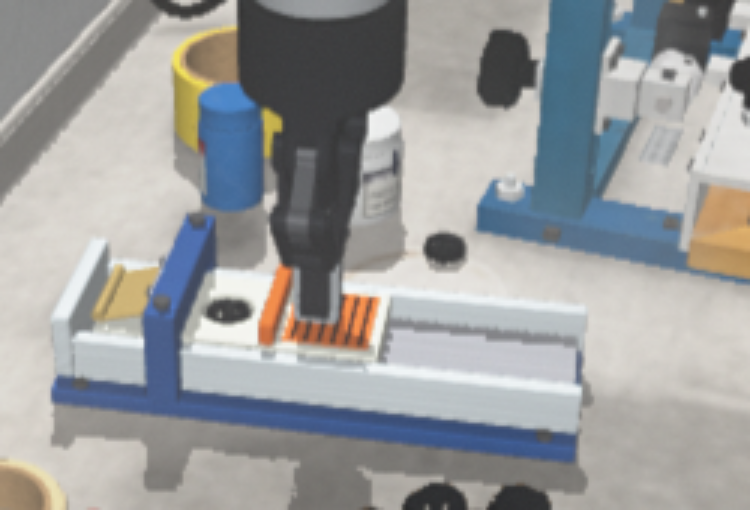

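The carrier is under the bridge and leaf; its lip, at crop pixel (275,300), still has about 10 mm or more to go. I continue slowly to the stop.

apply_moves([
  [[0.05,-0.007,0,0,-1],[0.05,-0.007,0,0,-1],[0.05,-0.007,0,0,-1],[0.04,-0.006,0,0,-1],[0,0,0,0,-1],[0,0,0,0,-1]],
])

```text
clock: 6.85
eef_pos: [0.6132, -0.2628, 0.0521]
tool_rot: [0.997, -0.075, 0.0, 0.001]
ft_force: [-5.0, 0.6, 12.0]
grip_width: -0.0002
grasp_force: 5.9
```

apply_moves([
  [[0.03,-0.004,0,0,-1],[0.03,-0.004,0,0,-1],[0.03,-0.004,0,0,-1],[0,0,0,0,-1]],
])

```text
clock: 7.18
eef_pos: [0.6146, -0.263, 0.052]
tool_rot: [0.997, -0.075, -0.002, 0.0]
ft_force: [-9.8, 2.6, 14.9]
grip_width: -0.0002
grasp_force: 7.9
```

apply_moves([
  [[0.04,-0.006,0,0,-1],[0.04,-0.006,0,0,-1],[0,0,0,0,-1],[0,0,0,0,-1]],
])

```text
clock: 7.52
eef_pos: [0.6185, -0.2636, 0.0521]
tool_rot: [0.997, -0.075, -0.001, 0.001]
ft_force: [-8.7, 0.8, 15.3]
grip_width: 0.0003
grasp_force: 7.2
```

```bash
python3 - <<'E'
from h import *
e=np.array([.9895,-.145]); n=np.array([.145,.9895]); b=np.array([.6043,-.2606])
im,d,P=cloud("side"); cv2.imwrite("pics/s5.png",cv2.resize(im[170:300,250:420],None,fx=4,fy=4))
h=cv2.cvtColor(im,cv2.COLOR_BGR2HSV)
m=(cv2.inRange(h,(5,120,90),(22,255,255))>0)&(d>0)&(P[...,2]>.025)&(P[...,2]<.07)
q=P[m]; x=(q[:,:2]-b)@e*1000-22.5; y=(q[:,:2]-b)@n*1000
k=(x<35)&(x>-80)&(abs(y)<34)
print(len(x),k.sum(),"orange jig x",np.percentile(x[k],[1,50,99]).round(1),"home: -45..13")
E
```

```text
764 391 orange jig x [-37.7 -17.8  13.1] home: -45..13
```

View pics/s5.png

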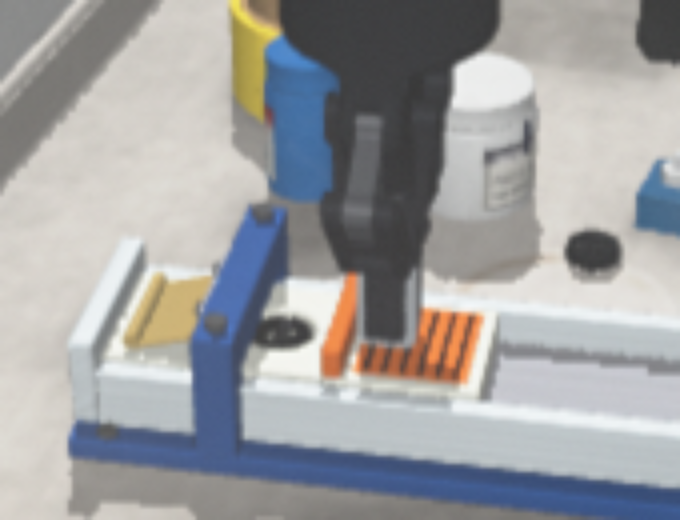

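The lip front is at jig x of about 13 mm, which is home. The force rose and then the fingers slipped, so the carrier is on the stop. I release straight up.

apply_moves([
  [[0,0,0.06,0,-1],[0,0,0.06,0,-1],[0,0,0.08,0,-1],[0,0,0.1,0,-1],[0,0,0.2,0,-1],[0,0,0.4,0,-1],[-0.3,0,0.8,0,-1],[-0.5,0,0.8,0,-1]],
])

```text
clock: 8.23
eef_pos: [0.5888, -0.2625, 0.1491]
tool_rot: [0.997, -0.074, -0.001, -0.001]
ft_force: [0.2, 0.2, 1.1]
grip_width: 0.0001
grasp_force: 0.0
```

apply_moves([
  [[-0.8,0,0.8,0,-1],[-0.8,0,0.5,0,-1],[-0.8,0,0.3,0,-1],[-0.8,0,0,0,-1],[-0.6,0,0,0,-1],[0,0,0,0,-1],[0,0,0,0,-1],[0,0,0,0,-1]],
])

```text
clock: 8.9
eef_pos: [0.4398, -0.2635, 0.212]
tool_rot: [0.997, -0.075, 0.001, 0.0]
ft_force: [-0.4, -0.0, -0.2]
grip_width: 0.0002
grasp_force: 0.0
```

```bash
python3 m.py; python3 - <<'E'
from h import *
im,d,P=cloud("side"); cv2.imwrite("pics/s6.png",cv2.resize(im[170:300,250:420],None,fx=4,fy=4))
E
```

```text
[ 0.43978504 -0.26350465  0.21196096] [-0.43169051 -0.03910479 -0.17761709]
orange jig x ranges: max [-38.46886892 -12.5389851   12.6524805 ] lip front edge=carrier-12 =>carrier x 24.652480496084657 rear=> 27.531131083149212
[0.03735768 0.04019665 0.05179639]
```

View pics/s6.png

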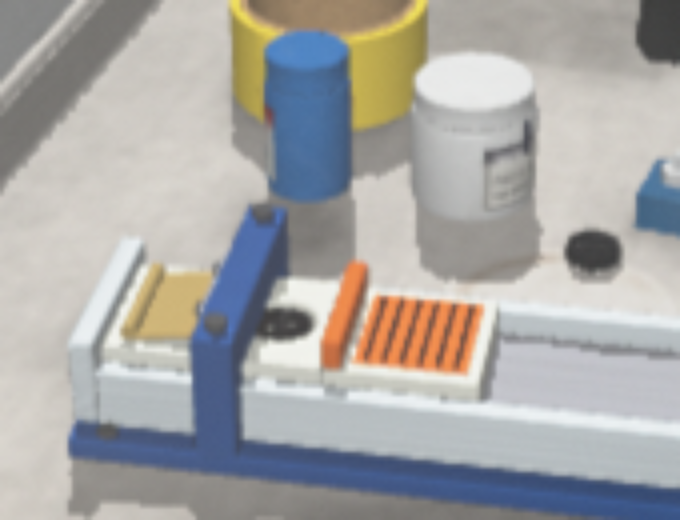

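The carrier is home, with its nose at the stop and the leaf lifted onto it. The measured carrier x is about 24.7 mm, and it is held down under the bridge.

```bash
python3 -c "
from workcell import order; print(order.job_done())"
```

```text
the job is handed in; nothing more can be done
None
```

The carrier is loaded: it sits at jig x of about 24.7 mm (home is 25 mm), held down under the bridge with the drag spring on it; the hand is clear and the job is handed in, but the hand-in gave no verdict.

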